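Free the timer from the back of the reagent tray and tidy the tray

TASK

The timer has been put away in the back bay of the grey tray, where the filter carton belongs. First move the bottle and the tub that stand in front of it out onto the cork mat; with both of them standing there, take the timer out and lay it face up in the middle of the bare metal plate, and then put the carton, upright, into the empty back bay. Last, put the bottle and the tub back, each in the front bay it came from, keeping the bottle upright throughout and leaving everything flat on its support.

Things in the scene. Friction and masses are not known exactly. Their poses are not given: they have to be found in the camera images.
- bottle_c (a point): small clear glass reagent bottle with a white ribbed screw cap, in one of the tray's front bays. Round body 54 mm in diameter up to about 65 mm above its foot, then a shoulder; cap 36 mm in diameter; 104 mm tall overall, about 0.14 kg. The point is on its axis half-way up (52 mm above its foot), z up. Grip the body about 60 mm above its foot, from any side, palm clear of the cap.
- tub_c (a point): low round white screw-top tub with a blue lid, standing in the other front bay. 54 mm in diameter, 48 mm tall (lid is the upper 16 mm; the body below is 52 mm). The point is on its axis half-way up (24 mm above its foot), z up. Can be gripped round the lid from any direction.
- timer_c (a point): flat light-grey bench timer with a display and three keys on top, lying face up in the back bay at the start. Box 62 mm (its x) by 68 mm (its y) by 18 mm high, display slightly proud of that. The point is its centre, 9 mm above its underside; z is its face-up direction.
- carton_c (a point): small white folding carton with a blue band, on the bare worktop. 55 mm (its x) by 75 mm (its y) by 45 mm high (z). The point is its centre, 22.5 mm above its underside. Grip it across the 55 mm.
- tray: fixed shallow grey tray, 150 (x) by 180 mm (y); origin: centre of its underside on the worktop; +x to its back, away from the robot, +y to its left. Floor 2 mm up; rim and ribs 4 mm thick, tops 6 mm up. Front bays 68 (x) by 84 mm (y) inside, centred at x -37, y +44 and -44 mm; back bay 70 (x) by 98 mm (y) at x +36, y 0, empty slots beside it. The carton fits with its long side along y.
- mat: fixed brown cork mat, 170 mm (its x) by 140 mm (its y), 4 mm thick, the place for putting things aside. Origin at the centre of its underside at worktop level. Two things stand on it conveniently 45 mm either side of the middle along x.
- stand: fixed square bare metal plate, 100 by 100 mm, 8 mm thick, the timer's place. Origin at the centre of its underside at worktop level.
Mind the look-alikes: they are no part of the job. Leave any blue look-alike of the part that bears timer_c alone.

How it is judged:
On the way, in this order (a step that is already met when the one before it is completed fails the run):
1. bottle and tub stand upright on the cork mat, let go (angle between each of bottle_c, tub_c's own z axis and vertical below 0.1 rad and contact force between each of bottle, tub and the fingers below 0.1 N and x of bottle_c in the frame of mat between -0.07 and 0.07 m and y of bottle_c in the frame of mat between -0.055 and 0.055 m and z of bottle_c in the frame of mat between 0.053 and 0.059 m and x of tub_c in the frame of mat between -0.07 and 0.07 m and y of tub_c in the frame of mat between -0.055 and 0.055 m and z of tub_c in the frame of mat between 0.025 and 0.031 m), for 0.2 s.
2. the timer lies face up on the middle of the bare metal plate, let go, bottle and tub still on the mat (all of step 1 and angle between timer_c's own z axis and vertical below 0.1 rad and contact force between timer and the fingers below 0.1 N and linear speed of timer below 0.02 m/s and horizontal distance between timer_c and stand below 0.015 m and z of timer_c in the frame of stand between 0.014 and 0.02 m), for 0.2 s.
3. the carton stands in the tray's back bay, let go, bottle and tub still on the mat (all of step 2 and angle between carton_c's own z axis and vertical below 0.1 rad and contact force between carton and the fingers below 0.1 N and linear speed of carton below 0.02 m/s and x of carton_c in the frame of tray between 0.024 and 0.048 m and y of carton_c in the frame of tray between -0.016 and 0.016 m and z of carton_c in the frame of tray between 0.022 and 0.027 m and angle between the y axis of carton_c and the y axis of tray, either way round below 0.25 rad), for 0.2 s.
4. bottle and tub are back in the bays they came from (angle between each of bottle_c, tub_c's own z axis and vertical below 0.1 rad and contact force between each of bottle, tub and the fingers below 0.1 N and linear speed of each of bottle, tub below 0.02 m/s and distance of each of bottle_c, tub_c from where it was at the start of the episode below 0.022 m and z of bottle_c in the frame of tray between 0.0515 and 0.0565 m and z of tub_c in the frame of tray between 0.0235 and 0.0285 m), for 0.2 s.
At the end, for the whole second after the job is handed in: Bottle and tub upright, within 22 mm of where each started, on the tray floor; carton upright on the floor of the back bay (12 by 16 mm, 14 degrees); timer face up within 15 mm of the bare metal plate's centre; all released and at rest (all of step 4 and angle between each of timer_c, carton_c's own z axis and vertical below 0.1 rad and contact force between each of timer, carton and the fingers below 0.1 N and linear speed of each of timer, carton below 0.02 m/s and horizontal distance between timer_c and stand below 0.015 m and z of timer_c in the frame of stand between 0.014 and 0.02 m and x of carton_c in the frame of tray between 0.024 and 0.048 m and y of carton_c in the frame of tray between -0.016 and 0.016 m and z of carton_c in the frame of tray between 0.022 and 0.027 m and angle between the y axis of carton_c and the y axis of tray, either way round below 0.25 rad); the robot touches nothing.
It fails at once if the bottle is tipped over (angle between bottle_c's own z axis and vertical above 0.7 rad).
It also fails if it takes over 138 s, if anything falls off the work surface, if the arm or the gripper's body presses on something with over 40 N, if the wrist force passes 120 N, or if a joint passes its speed limit or range.

ROBOT

A 6-joint arm with a two-finger parallel gripper is mounted at the origin on a cart in front of the work surface, level with it; the furniture and walls round the work are solid. World frame = base frame: x ahead of the robot, y to its left, z up, the work surface at z = 0. Lengths are in m, angles in rad, forces in N, time in s.
With the tool pointing down it reaches from about 0.4 to 0.825 m from the base axis. Payload 7 kg.
Tool frame: the origin (TCP) lies on the centre line of the jaws, within the pads' length; the fingertips stand 22 mm ahead of it and the grasp point (between the pads) lies 3 mm ahead of it; z points along the fingers, y is the direction in which the jaws open and shut (so a half turn about z gives the same grasp; the last joint's range is limited). The gripper opens to 88 mm and grips with 3 to 60 N. Pads are 19 mm wide; open, the fingers measure 130 mm over their backs; the gripper's body (78 mm by 193 mm) begins 47 mm behind the grasp point.
Start: joints at [1.452, 0.359, 0.012, 0, -1.224, -0.288], TCP at [0.267, 0.62, 0.249] pointing down, gripper open.
Joint ranges: [-3.07, 3.07], [-1.43, 2.12], [-1.02, 1.25], [-3.03, 1.67], [-3.05, -0], [-3.03, 3.03]. Speed limits (rad/s): [2.39, 2.39, 3.01, 3.14, 3.14, 3.14].

INTERFACE

Orientations are given as [roll, pitch, yaw] about the fixed x, y, z axes, in that order (R = Rz(yaw) Ry(pitch) Rx(roll)).
In Python, from station import arm gives the robot as it stands. The module is installed in compiled form; this text tells all that it offers.
- The arm moves only by the tool arm_command, never from a script. Its argument "motion" is a list of rows, each a list of 3 entries, a list of its own where there are three numbers: the shift along the tool's x, y, z in mm, then the turn, a rotation vector about the tool's x, y, z in degrees, then the opening, from 0 (shut) to 1 (fully open). In form: [[[tx, ty, tz], [wx, wy, wz], grip], ...]. A call has 1 to 20 rows; each row shifts and turns the commanded pose from where the row before left it, along the tool's axes as they then stand; what a row does not reach is not made up. A row lasts 1/12 s, in which the tool goes at most 41.7 mm and 7.16 degrees, less where a joint would pass 70% of its speed; a pose out of reach is approached as far as the arm can. A call is refused whole if a number of a shift passes 41.7 or a number of a turn 7.16, either way. A call with a gripper value outside its range is refused whole. The fingers move at their own pace and stop on an object; "newtons" is the grip in N (left out, the last holds). Time passes only in rows, so rows that do not move let the fingers close. It gives the time, the measured TCP pose, the force and the opening at its end, in the units of the state.
- arm.get_state(): the state, without advancing time (a new reading comes with each control period).
- arm.grab_frame(name): name is "scene" or "top" or "wrist"; returns the picture (384x512x3 uint8, red, green, blue); there is no depth.
- arm.camera_info(name): a dict with "fov_y" (degrees; the focal length in pixels is half the picture's height over the tangent of half this angle, whatever the lens; pixels are square), "cx", "cy" (the principal point, pixels), "view" (4x4, takes a point from world to camera coordinates); the wrist camera has in their place "tool_from_camera" (4x4, takes a point from camera to tool coordinates, whose origin is the TCP and whose axes are the flange's). Camera axes: x right, y down, z forward; pixel columns grow to the right and rows downward; lengths in m; the calibration is good to about 2 mm. The wrist camera is an equidistant fisheye: a pixel r from the principal point sees the ray r / f radians off the axis. A picture is of the moment at which its call begins: read the wrist's pose just before it. camera_info takes no time and is no camera call.
- arm.job_done(): hands the job in, once; it reports no verdict.
The state is a dict: "t": time; "q": joint angles; "qd": joint speeds; "joint_efforts": joint torques, N m; "eef_pos": TCP position; "ee_rot": TCP orientation; "force": force on the tool from outside, world axes, zero at the start; "moment": the same for the moment, N m; "width": finger opening in m.
Only numpy, scipy, OpenCV 4.12 (cv2) and the standard library are available. Lean on these libraries where they do the work, as an engineer would, in place of code of your own. Each camera call takes 0.05 s, during which the arm holds its last target. There are 200 camera calls.

## Working session

There is one attempt and no reset: what is moved stays moved. The work goes in short steps, Python scripts to look and compute and a tool call to move; the robot and the scene stay as the last step left them, time stands still between calls to the robot, and variables do not carry over. Pictures are saved under pics/ and viewed, on a budget of 14 in all, crops included, one or two more only if the job needs it, and the job is handed in when it is done.

Besides the shell and the picture viewer there is one more tool, called after "Call:" as name(argument=value, ...), one argument or row to a line, values as JSON. arm_command: Moves the arm, as the interface text tells. Its arguments: {"type":"object","properties":{"motion":{"type":"array","items":{"type":"array"}},"newtons":{"type":"number"}},"required":["motion"]}

```bash
mkdir -p pics; python3 - <<'E'
from station import arm
import cv2,numpy as np
s=arm.get_state();print(s)
for n in("scene","top","wrist"):
    f=arm.grab_frame(n);cv2.imwrite(f"pics/{n}0.png",f[:,:,::-1]);print(n,arm.camera_info(n))
a=cv2.imread("pics/top0.png");b=cv2.imread("pics/scene0.png")
cv2.imwrite("pics/m0.png",cv2.resize(a,(800,600),interpolation=cv2.INTER_CUBIC))
E
```

```text
{'t': 0.0, 'q': array([ 1.45210414e+00,  3.59397141e-01,  1.10788967e-02, -3.51209021e-04,
       -1.22411568e+00, -2.88095549e-01]), 'qd': array([ 1.15665957e-03,  8.68819784e-04,  5.50025652e-05, -2.12373282e-04,
       -7.06310532e-04, -8.70332931e-05]), 'joint_efforts': array([ 4.29944259e-05, -5.82723427e+01,  2.93049020e+01,  6.99758381e+00,
        7.00752513e-03, -1.61427911e-04]), 'eef_pos': array([0.26691696, 0.61949451, 0.24762456]), 'ee_rot': array([ 3.13992873e+00, -1.48778743e-04, -4.06907220e-01]), 'force': array([-0.43064467,  0.78415973, -0.08672113]), 'moment': array([ 0.01731337,  0.02286566, -0.04412983]), 'width': 0.08767974706286896}
scene {'fov_y': 42.008547958936894, 'cx': 259.72088820429366, 'cy': 198.42394156752985, 'view': array([[ 0.96851284,  0.24876352,  0.00997912, -0.53013333],
       [ 0.22270099, -0.84773171, -0.48140961,  0.10974233],
       [-0.11129753,  0.46847375, -0.87643893,  1.11509772],
       [ 0.        ,  0.        ,  0.        ,  1.        ]])}
top {'fov_y': 51.47155746649885, 'cx': 254.3849894613961, 'cy': 187.20356568516672, 'view': array([[-0.00597393, -0.99993201,  0.01001418,  0.22046338],
       [-0.98344564,  0.00406117, -0.18115788,  0.47365984],
       [ 0.18110489, -0.01093062, -0.98340304,  0.84530056],
       [ 0.        ,  0.        ,  0.        ,  1.        ]])}
wrist {'fov_y': 65.70646984690485, 'cx': 249.2212570253747, 'cy': 189.9852536169822, 'tool_from_camera': array([[ 1.69081281e-03, -9.67877615e-01, -2.51416116e-01,
         6.63311897e-02],
       [ 9.99998442e-01,  1.50889835e-03,  9.16334406e-04,
        -3.61909363e-04],
       [-5.07538197e-04, -2.51417273e-01,  9.67878658e-01,
        -1.34670637e-01],
       [ 0.00000000e+00,  0.00000000e+00,  0.00000000e+00,
         1.00000000e+00]])}
```

View pics/m0.png

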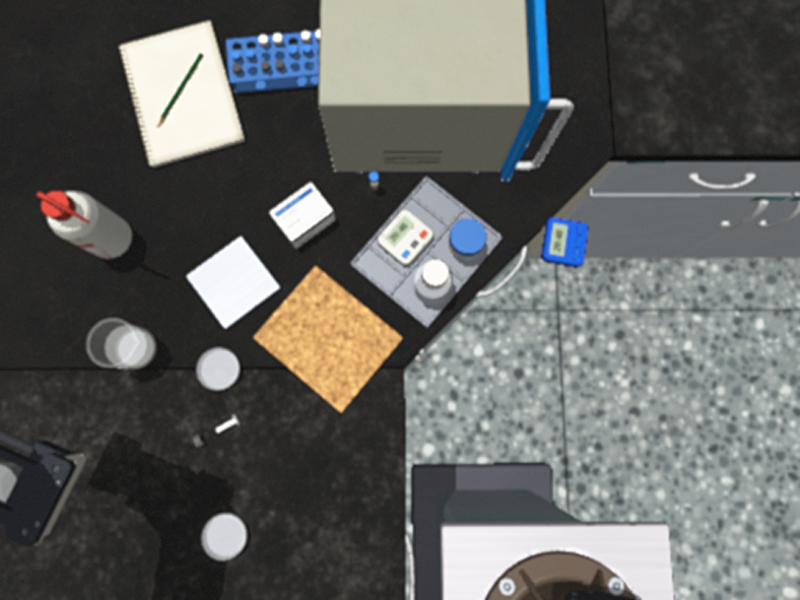

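View pics/scene0.png

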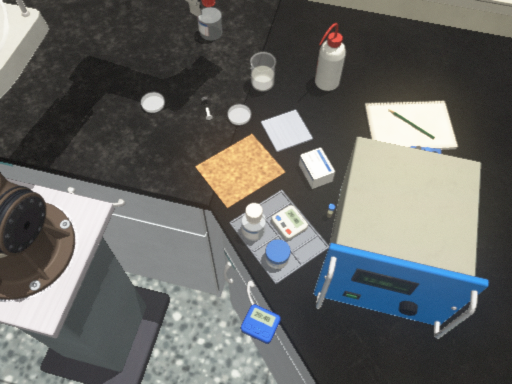

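The top view (800x600 scale) shows the tray at about (427,250). In it are the grey timer (405,237), the bottle with its white cap (434,277) and the blue-lidded tub (468,237). The cork mat is at (328,338), the carton at (303,212) and a pale square plate at (233,282).

Two timers are candidates: the grey one in the tray's back bay at (405,237), and a blue one off the tray at (565,242). The grey one fits the description. I'll confirm it in an enlarged crop alongside the measurements.

```bash
cat > h.py <<'E'
import numpy as np,cv2
from station import arm
from scipy.spatial.transform import Rotation as R
I={n:arm.camera_info(n) for n in("scene","top","wrist")}
def ray(n,uv,st=None):
    c=I[n];f=192/np.tan(np.radians(c["fov_y"]/2));d=(np.array(uv,float)-[c["cx"],c["cy"]])
    if n=="wrist":
        r=np.hypot(*d);th=r/f;v=np.r_[d/max(r,1e-9)*np.sin(th),np.cos(th)]
        T=c["tool_from_camera"];W=R.from_euler("xyz",st["ee_rot"]).as_matrix()
        return W@T[:3,3]+st["eef_pos"],W@T[:3,:3]@v
    V=c["view"];v=np.r_[d/f,1];Q=V[:3,:3].T
    return -Q@V[:3,3],Q@v/np.linalg.norm(v)
def onz(r,z): o,d=r;return o+d*(z-o[2])/d[2]
def tri(a,b):
    (o,d),(p,e)=a,b
    t=np.linalg.lstsq(np.c_[d,-e],p-o,rcond=None)[0]
    x,y=o+t[0]*d,p+t[1]*e
    return (x+y)/2,np.linalg.norm(x-y)
def blobs(im,lo,hi,amin=40):
    m=cv2.inRange(cv2.cvtColor(im,cv2.COLOR_BGR2HSV),np.array(lo),np.array(hi))
    return [(c,cv2.minAreaRect(c)) for c in cv2.findContours(m,0,2)[0] if cv2.contourArea(c)>amin]
E
python3 - <<'E'
from h import *
np.set_printoptions(precision=1,suppress=True)
for n in("top","scene"):
    im=cv2.imread(f"pics/{n}0.png")
    for nm,lo,hi in(("cork",(8,80,90),(25,255,255)),("blue",(100,120,80),(120,255,255)),("white",(0,0,190),(180,40,255)),("grey",(100,15,80),(130,60,165))):
        for c,r in blobs(im,lo,hi):
            print(n,nm,np.array(r[0]),np.array(r[1]),round(r[2]),cv2.contourArea(c),cv2.boxPoints(r).round().astype(int).tolist() if nm!="blue" else "")
a=cv2.imread("pics/top0.png")[105:275,110:330];b=cv2.imread("pics/scene0.png")[115:285,180:345]
cv2.imwrite("pics/c0.png",np.hstack([cv2.resize(a,None,fx=2.05,fy=2.05,interpolation=2),cv2.resize(b,None,fx=2.05,fy=2.05,interpolation=2)]))
E
```

```text
top cork [209.3 216. ] [75.3 63.6] 40 4608.5 [[160, 216], [201, 167], [259, 216], [218, 265]]
top blue [299. 151.] [22. 22.] 90 385.5 
top blue [361.1 154.6] [27.4 28.7] 9 717.0 
top blue [174.3  39.1] [35.4 59.3] 85 1776.0 
top blue [340.4  58.2] [ 23.9 117.7] 9 1171.0 
top white [505.5 379. ] [6. 9.] 90 43.0 [[501, 376], [510, 376], [510, 382], [501, 382]]
top white [324. 375.] [10.  8.] 90 65.5 [[320, 370], [328, 370], [328, 380], [320, 380]]
top white [358.  359.5] [ 47. 150.] 90 4508.5 [[283, 336], [433, 336], [433, 383], [283, 383]]
top white [144.  342.5] [25. 24.] 90 493.5 [[132, 330], [156, 330], [156, 355], [132, 355]]
top white [140. 236.] [22.6 24. ] 45 434.0 [[124, 237], [141, 220], [157, 236], [140, 253]]
top white [ 84. 222.] [17.  21.2] 45 271.0 [[71, 224], [86, 209], [98, 221], [83, 236]]
top white [273.4 183.1] [25.9 36.8] 41 561.5 [[252, 189], [276, 161], [295, 178], [271, 206]]
top white [241.9 172.9] [27.1 12.2] 39 285.0 [[228, 169], [235, 160], [256, 177], [248, 186]]
top white [323.3 175.2] [ 6.4 42.4] 45 41.0 [[306, 188], [336, 158], [341, 162], [311, 192]]
to
[... 2516 characters left out ...]
0 1137.0 [[261, 121], [300, 107], [311, 138], [272, 152]]
scene white [239.  113.5] [17. 20.] 90 258.0 [[229, 105], [249, 105], [249, 122], [229, 122]]
scene white [420.5 180.7] [140.5 165.2] 11 17854.5 [[336, 248], [367, 86], [505, 113], [474, 275]]
scene white [152.4 102.7] [14.9 21.2] 72 233.5 [[140, 99], [160, 92], [165, 106], [145, 113]]
scene white [262.  81.] [14. 16.] 90 158.0 [[254, 74], [270, 74], [270, 88], [254, 88]]
scene white [336.8  53.1] [11.6 18.3] 63 111.0 [[326, 52], [342, 44], [348, 54], [331, 62]]
scene white [19.  34.5] [69. 38.] 90 1355.0 [[0, 0], [38, 0], [38, 69], [0, 69]]
scene grey [136.  355.7] [26.4 75.8] 29 671.0 [[106, 383], [143, 316], [166, 329], [129, 395]]
```

View pics/c0.png

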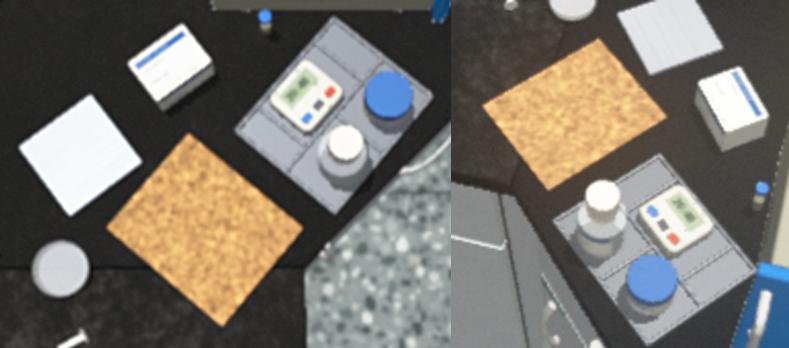

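The crop confirms it: the grey-cased timer lies face up in the back bay, the bottle is in the left front bay, and the tub is in the right front bay. The carton, plate and mat are all clear. Next I'll turn these into positions.

```bash
python3 - <<'E'
from h import *
np.set_printoptions(precision=4,suppress=True)
# white cap / carton top by tighter masks
for n,box in(("top",(250,160,297,207)),("scene",(238,195,270,245))):
    im=cv2.imread(f"pics/{n}0.png");x0,y0,x1,y1=box
    for c,r in blobs(im[y0:y1,x0:x1],(0,0,205),(180,30,255),30): print(n,"cap",np.array(r[0])+[x0,y0],r[1])
P={"lid":((299,151),(277.5,250.5)),"timer":((259.2,150.8),(289.6,220.9)),"cartontop":((192.2,134.8),(317.3,163.1)),"plate":((148.6,179.9),(286.4,129.7)),"mat":((209.3,216),(239.9,169))}
for k,(a,b) in P.items(): print(k,*tri(ray("top",a),ray("scene",b)))
def rect(nm,pts,z):
    q=np.array([onz(ray("top",p),z)[:2] for p in pts]);print(nm,q.mean(0),[ (round(np.linalg.norm(e)*1e3),round(np.degrees(np.arctan2(e[1],e[0])),1)) for e in np.roll(q,-1,0)-q]);return q
rect("mat",[[160,216],[201,167],[259,216],[218,265]],.004)
rect("plate",[[119,176],[154,150],[179,184],[144,210]],.008)
rect("tray",[[223,168],[272,109],[322,151],[273,210]],.006)
rect("timer",[[240,153],[259,132],[278,149],[259,170]],.02)
print("carton blue edge");rect("carton",[[172,135],[199,115],[213,134],[186,154]],.045)
E
```

```text
top cap [275.5 174. ] (16.0, 21.0)
top cap [258.5 163.5] (7.0, 17.0)
scene cap [254. 210.] (14.0, 16.0)
lid [0.556  0.1171 0.0485] 0.00019559599401292559
timer [0.5643 0.206  0.021 ] 0.0006144309524051022
cartontop [0.5953 0.3583 0.0455] 0.00104073547699751
plate [0.499  0.4625 0.0073] 0.0010879403891263606
mat [0.4151 0.3214 0.0028] 0.00028818720942296223
mat [0.4163 0.3211] [(147, np.float64(-38.6)), (178, np.float64(-130.6)), (144, np.float64(139.8)), (174, np.float64(50.3))]
plate [0.4995 0.4617] [(100, np.float64(-51.6)), (102, np.float64(-143.3)), (99, np.float64(127.6)), (101, np.float64(37.6))]
tray [0.549  0.1744] [(186, np.float64(-38.8)), (157, np.float64(-132.0)), (183, np.float64(139.8)), (152, np.float64(49.3))]
timer [0.5646 0.2065] [(67, np.float64(-41.3)), (60, np.float64(-133.3)), (67, np.float64(138.2)), (60, np.float64(47.2))]
carton blue edge
carton [0.5968 0.3579] [(77, np.float64(-51.7)), (56, np.float64(-144.3)), (76, np.float64(127.9)), (55, np.float64(36.3))]
```

```bash
python3 - <<'E'
from h import *
np.set_printoptions(precision=4,suppress=True)
print("cap",*tri(ray("top",(276.5,174)),ray("scene",(254,210))))
for a,b in(((204.5,66),(365,140)),((338,66),(333,250))): print("instr top corner",*tri(ray("top",a),ray("scene",b)))
for p in((214,110),(320,111),(322,114)): print("base z0",onz(ray("top",p),0))
# face line in the raw image
im=cv2.imread("pics/top0.png");g=cv2.cvtColor(im,6)
for x in(230,260,290):print(x,g[55:118:3,x])
E
```

```text
cap [0.4907 0.1719 0.1024] 0.0019249983962016687
instr top corner [0.6759 0.3142 0.2235] 0.008374820662125153
instr top corner [0.6615 0.0643 0.2382] 0.005408975236055437
base z0 [0.6729 0.3142 0.    ]
base z0 [0.6698 0.0573 0.    ]
base z0 [0.6621 0.0528 0.    ]
230 [195 194 193 195 129  85  87  86  86  84  86  85  84  84  84  83  83  85
  88  38  37]
260 [193 194 195 197 129  85  86  86  83  85  84  85  86  86  66  75  78  86
  74  34  36]
290 [194 193 194 195 126  85  86  84  84  85  86  87  84  86  84  85  85  85
  72  39  39]
```

The heights agree with the text: lid top 48.5, cap 102, carton 45.5, plate 7, timer 21 mm. The tray axis is about 49.6°, and the instrument face is at x ≈ 0.67. I'll move to hover over the bottle.

Call:
arm_command(
  motion=[
    [[0,0,0],[0,0,5.7],1],
    [[0,0,0],[0,0,5.7],1],
    [[0,0,0],[0,0,5.7],1],
    [[33,14,0],[0,0,0],1],
    [[33,14,0],[0,0,0],1],
    [[33,14,0],[0,0,0],1],
    [[33,14,0],[0,0,0],1],
    [[33,14,0],[0,0,0],1],
    [[33,14,0],[0,0,0],1],
    [[33,14,0],[0,0,0],1],
    [[33,14,0],[0,0,0],1],
    [[33,14,0],[0,0,0],1],
    [[33,14,0],[0,0,0],1],
    [[33,14,0],[0,0,0],1],
    [[33,14,0],[0,0,0],1],
    [[33,14,0],[0,0,0],1],
    [[31,13,0],[0,0,0],1],
    [[0,0,0],[0,0,0],1],
    [[0,0,0],[0,0,0],1],
  ],
  newtons=15,
)

```text
t: 1.73
eef_pos: [0.4913, 0.1716, 0.2484]
ee_rot: [3.141, 0.0, -0.709]
force: [-0.2, 1.1, -0.1]
width: 0.0877
```

```bash
cat >> h.py <<'E'
def go(tgt,yaw=None):
    """shift from the measured pose to tgt, in mm in tool axes after the turn (turn about tool z, deg)"""
    s=arm.get_state();y0=np.degrees(s["ee_rot"][2]);yaw=y0 if yaw is None else yaw
    W=R.from_euler("xyz",[np.pi,0,np.radians(yaw)]).as_matrix()
    w=(y0-yaw+180)%360-180
    print("at",(s["eef_pos"]*1e3).round(1),"yaw",y0.round(1),"-> shift",(W.T@(np.array(tgt)-s["eef_pos"])*1e3).round(1),"turn z",w.round(1),"w",s["width"].round(4),"t",round(s["t"],1))
E
python3 - <<'E'
from h import *
np.set_printoptions(precision=4,suppress=True)
s=arm.get_state();f=arm.grab_frame("wrist");im=f[:,:,::-1].copy();cv2.imwrite("pics/w1.png",im)
go((.491,.173,.066),-40.4)
for nm,lo,hi in(("blue",(100,120,80),(120,255,255)),("white",(0,0,200),(180,35,255))):
    for c,r in blobs(im,lo,hi,150):print(nm,np.array(r[0]),np.array(r[1]),onz(ray("wrist",r[0],s),.106 if nm=="white" else .05),onz(ray("wrist",r[0],s),.02))
E
```

```text
Traceback (most recent call last):
  File "h.py", line 27, in go
    print("at",(s["eef_pos"]*1e3).round(1),"yaw",y0.round(1),"-> shift",(W.T@(np.array(tgt)-s["eef_pos"])*1e3).round(1),"turn z",w.round(1),"w",s["width"].round(4),"t",round(s["t"],1))
                                                                                                                                                ^^^^^^^^^^^^^^^^
AttributeError: 'float' object has no attribute 'round'
```

View pics/w1.png

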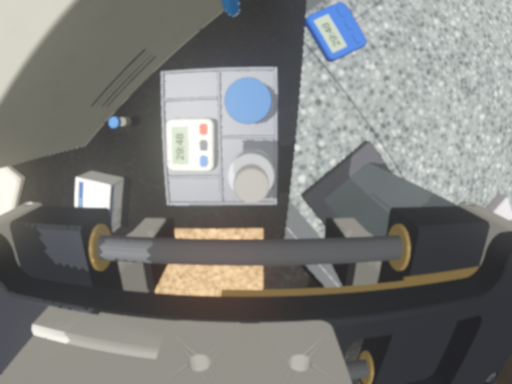

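The wrist view shows the tray square to the tool, with the cap at about (252,183), lid at (248,101) and timer at (190,145).

```bash
sed -i 's/s\["width"\].round(4)/round(float(s["width"]),4)/; s/w.round(1),"w"/round(float(w),1),"w"/' h.py; python3 - <<'E'
from h import *
np.set_printoptions(precision=4,suppress=True)
s=arm.get_state();im=cv2.imread("pics/w1.png")
go((.491,.173,.066),-40.4)
g=cv2.cvtColor(im,6)
for nm,p,z in(("cap",(252,183),.106),("lid",(248,101),.05),("timer",(190.5,145),.021)):print(nm,onz(ray("wrist",p,s),z))
q=np.array([onz(ray("wrist",p,s),.006)[:2] for p in((161,71),(277,67),(277,205),(166,206))])
print("tray",q.mean(0),[(round(np.linalg.norm(e)*1e3),round(np.degrees(np.arctan2(e[1],e[0])),1)) for e in np.roll(q,-1,0)-q])
print("two-view lid",*tri(ray("wrist",(248,101),s),ray("top",(299,151))),"cap",*tri(ray("wrist",(252,183),s),ray("top",(276.5,174))))
E
```

```text
at [491.1 172.6 248.4] yaw -40.5 -> shift [ -0.3  -0.3 182.4] turn z -0.1 w 0.0876 t 1.8
cap [0.4901 0.1696 0.106 ]
lid [0.5537 0.1206 0.05  ]
timer [0.5604 0.2083 0.021 ]
tray [0.544 0.178] [(148, np.float64(-130.0)), (180, np.float64(140.3)), (151, np.float64(50.3)), (181, np.float64(-40.5))]
two-view lid [0.5528 0.1199 0.0619] 0.0022744464265512126 cap [0.4904 0.1712 0.1041] 0.0029858609710601597
```

Call:
arm_command(
  motion=[
    [[0,0,36],[0,0,0],1],
    [[0,0,36],[0,0,0],1],
    [[0,0,36],[0,0,0],1],
    [[0,0,30],[0,0,0],1],
    [[0,0,22],[0,0,0],1],
    [[0,0,15],[0,0,0],1],
    [[0,0,6],[0,0,0],1],
    [[0,0,0],[0,0,0],1],
    [[0,0,0],[0,0,0.4],0.55],
    [[0,0,0],[0,0,0],0.4],
    [[0,0,0],[0,0,0],0.3],
    [[0,0,0],[0,0,0],0.3],
    [[0,0,0],[0,0,0],0.3],
    [[0,0,0],[0,0,0],0.3],
    [[0,0,0],[0,0,0],0.3],
    [[0,0,0],[0,0,0],0.3],
    [[0,0,0],[0,0,0],0.3],
  ],
)

```text
t: 3.2
eef_pos: [0.4911, 0.1732, 0.0681]
ee_rot: [-3.141, -0.0, -0.712]
force: [-2.8, -0.7, 5.8]
width: 0.0548
```

Call:
arm_command(
  motion=[
    [[0,0,-10],[0,0,0],0.3],
    [[0,0,-25],[0,0,0],0.3],
    [[0,0,-25],[0,0,0],0.3],
    [[-12,-1.5,0],[0,0,0],0.3],
    [[-22,-3,0],[0,0,0],0.3],
    [[-28,-3.5,0],[0,0,0],0.3],
    [[-29,-3.5,0],[0,0,0],0.3],
    [[-28,-3.5,0],[0,0,0],0.3],
    [[-22,-3,0],[0,0,0],0.3],
    [[-12,-1.5,0],[0,0,0],0.3],
    [[0,0,0],[0,0,0],0.3],
    [[0,0,0],[0,0,0],0.3],
    [[0,0,0],[0,0,0],0.3],
  ],
)

```text
t: 4.28
eef_pos: [0.388, 0.2878, 0.1278]
ee_rot: [-3.142, 0.0, -0.712]
force: [0.4, -0.2, -1.9]
width: 0.0549
```

```bash
python3 - <<'E'
from h import *
go((.387,.287,.0705),-40.6)
im=arm.grab_frame("scene")[:,:,::-1];cv2.imwrite("pics/s2.png",cv2.resize(im[60:300,100:420],(800,600),interpolation=2))
E
```

```text
at [388.  287.8 127.8] yaw -40.8 -> shift [-0.3  1.2 57.3] turn z -0.2 w 0.0549 t 4.3
```

View pics/s2.png

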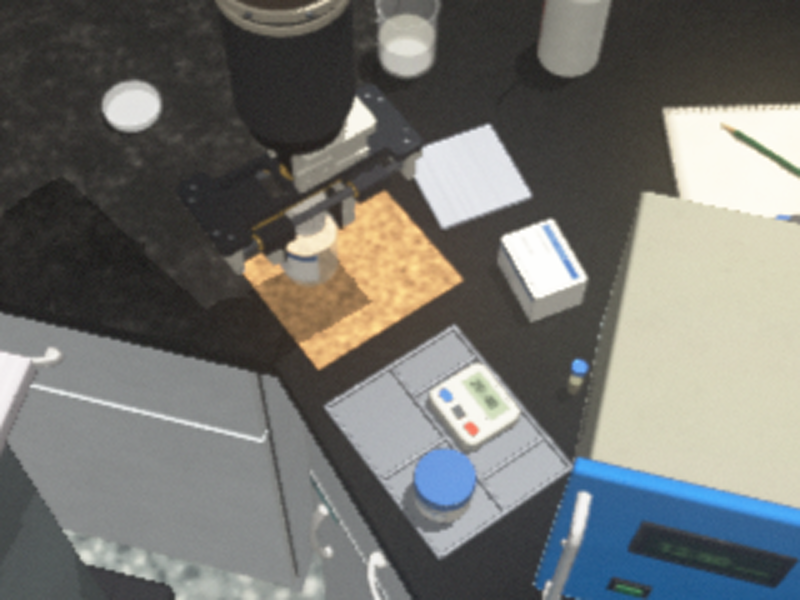

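The bottle is held upright over the mat, and the tray and the rest are undisturbed. I'll lower and release it.

Call:
arm_command(
  motion=[
    [[0,0,20],[0,0,0],0.3],
    [[0,0,18],[0,0,0],0.3],
    [[0,0,10],[0,0,0],0.3],
    [[0,0,6],[0,0,0],0.3],
    [[0,0,3],[0,0,0],0.3],
    [[0,0,0.5],[0,0,0],0.3],
    [[0,0,0],[0,0,0],0.3],
    [[0,0,0],[0,0,0],0.65],
    [[0,0,0],[0,0,0],0.8],
    [[0,0,0],[0,0,0],1],
    [[0,0,0],[0,0,0],1],
    [[0,0,0],[0,0,0],1],
    [[0,0,-20],[0,0,0],1],
    [[0,0,-38],[0,0,0],1],
    [[0,0,-38],[0,0,0],1],
    [[0,0,-34],[0,0,0],1],
  ],
)

```text
t: 5.67
eef_pos: [0.3879, 0.2879, 0.2022]
ee_rot: [-3.141, -0.0, -0.712]
force: [0.7, 0.6, 0.6]
width: 0.0871
```

```bash
python3 - <<'E'
from h import *
go((.5553,.1185,.043),-130.4)
E
```

```text
at [387.9 287.9 202.2] yaw -40.8 -> shift [  20.5 -237.2  159.2] turn z 89.6 w 0.0871 t 5.7
```

Call:
arm_command(
  motion=[
    [[0,0,0],[0,0,6.9],1],
    [[0,0,0],[0,0,6.9],1],
    [[0,0,0],[0,0,6.9],1],
    [[0,0,0],[0,0,6.9],1],
    [[0,0,0],[0,0,6.9],1],
    [[0,0,0],[0,0,6.9],1],
    [[0,0,0],[0,0,6.9],1],
    [[0,0,0],[0,0,6.9],1],
    [[0,0,0],[0,0,6.9],1],
    [[0,0,0],[0,0,6.9],1],
    [[0,0,0],[0,0,6.9],1],
    [[0,0,0],[0,0,6.9],1],
    [[0,0,0],[0,0,6.8],1],
    [[3,-34,0],[0,0,0],1],
    [[3,-34,0],[0,0,0],1],
    [[3,-34,0],[0,0,0],1],
    [[3,-34,0],[0,0,0],1],
    [[3,-34,0],[0,0,0],1],
    [[3,-34,0],[0,0,0],1],
    [[2.5,-33,0],[0,0,0],1],
  ],
)

```text
t: 7.33
eef_pos: [0.5561, 0.1173, 0.2002]
ee_rot: [-3.142, 0.0, -2.276]
force: [-0.2, 0.4, 0.4]
width: 0.0876
```

Call:
arm_command(
  motion=[
    [[0,0,0],[0,0,0],1],
    [[0,0,0],[0,0,0],1],
  ],
)

```text
t: 7.5
eef_pos: [0.5557, 0.1173, 0.1995]
ee_rot: [3.141, -0.001, -2.279]
force: [-0.3, 0.6, 0.5]
width: 0.0876
```

```bash
python3 - <<'E'
from h import *
np.set_printoptions(precision=4,suppress=True)
go((.5553,.1185,.045),-130.4)
s=arm.get_state();im=arm.grab_frame("wrist")[:,:,::-1].copy();cv2.imwrite("pics/w3.png",im)
for c,r in blobs(im,(100,120,80),(120,255,255),300):print(np.array(r[0]),r[1],onz(ray("wrist",r[0],s),.05))
for c,r in blobs(im,(0,0,190),(180,40,255),300):print("w",np.array(r[0]),r[1],onz(ray("wrist",r[0],s),.02))
E
```

```text
at [555.7 117.3 199.5] yaw -130.6 -> shift [ -0.7   1.1 154.5] turn z -0.2 w 0.0876 t 7.5
[128.8274 209.6835] (15.745845794677734, 56.56041717529297) [0.6703 0.056  0.05  ]
[161.573   78.0169] (53.84789276123047, 60.73788070678711) [ 0.5506 -0.0174  0.05  ]
w [ 93.2328 343.7332] (125.86109161376953, 8.641406059265137) [0.9195 0.1598 0.02  ]
w [450.7679 194.2533] (17.974414825439453, 33.21918869018555) [0.3678 0.3036 0.02  ]
w [312.5 173.5] (59.0, 97.0) [0.499  0.1595 0.02  ]
w [283.  191.5] (95.0, 144.0) [0.5367 0.154  0.02  ]
w [164.5769  85.1154] (18.582454681396484, 43.54396057128906) [ 0.5574 -0.018   0.02  ]
w [256.9273  87.2248] (120.01880645751953, 140.00515747070312) [0.4859 0.0499 0.02  ]
w [435.7748  60.1869] (40.2214469909668, 184.63259887695312) [0.2889 0.1518 0.02  ]
w [190.5  28.5] (57.0, 143.0) [ 0.4961 -0.0468  0.02  ]
w [109.7  17.9] (38.9075813293457, 28.174457550048828) [ 0.5532 -0.1287  0.02  ]
```

View pics/w3.png

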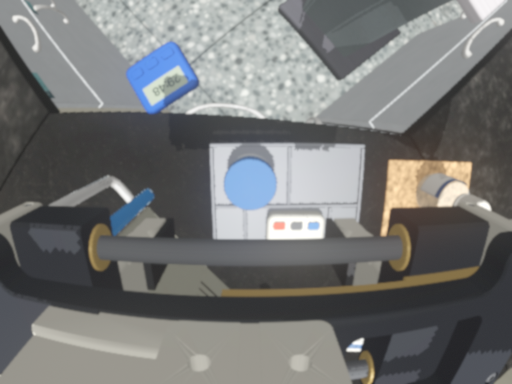

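The blue lid at (250,183) is centred between the fingers, and the bottle stands on the mat at (445,190). The hand clears the instrument face by about 15 mm, so I'll descend.

Call:
arm_command(
  motion=[
    [[0,0,34],[0,0,0],1],
    [[0,0,34],[0,0,0],1],
    [[0,0,30],[0,0,0],1],
    [[0,0,24],[0,0,0],1],
    [[0,0,16],[0,0,0],1],
    [[0,0,10],[0,0,0],1],
    [[0,0,6],[0,0,0],1],
    [[0,0,0],[0,0,0],1],
    [[0,0,0],[0,0,0],0.55],
    [[0,0,0],[0,0,0],0.4],
    [[0,0,0],[0,0,0],0.3],
    [[0,0,0],[0,0,0],0.3],
    [[0,0,0],[0,0,0],0.3],
    [[0,0,0],[0,0,0],0.3],
    [[0,0,0],[0,0,0],0.3],
    [[0,0,-20],[0,0,0],0.3],
    [[0,0,-40],[0,0,0],0.3],
    [[0,0,-20],[0,0,0],0.3],
  ],
)

```text
t: 9.05
eef_pos: [0.5559, 0.1189, 0.1289]
ee_rot: [-3.14, 0.001, -2.275]
force: [-0.4, 1.0, -0.3]
width: 0.0524
```

```bash
python3 - <<'E'
from h import *
go((.4446,.3557,.048),-130.4)
E
```

```text
at [555.9 118.9 128.9] yaw -130.4 -> shift [-108.2  238.3   80.9] turn z 0.0 w 0.0524 t 9.1
```

Call:
arm_command(
  motion=[
    [[-6,13,0],[0,0,0],0.3],
    [[-12,26,0],[0,0,0],0.3],
    [[-15,33,0],[0,0,0],0.3],
    [[-15,33,0],[0,0,0],0.3],
    [[-15,33,0],[0,0,0],0.3],
    [[-15,33,0],[0,0,0],0.3],
    [[-15,33,0],[0,0,0],0.3],
    [[-10,23,0],[0,0,0],0.3],
    [[-5,11,0],[0,0,0],0.3],
    [[0,0,0],[0,0,0],0.3],
    [[0,0,0],[0,0,0],0.3],
    [[0,0,0],[0,0,0],0.3],
  ],
)

```text
t: 10.05
eef_pos: [0.4439, 0.3543, 0.1258]
ee_rot: [-3.142, -0.001, -2.277]
force: [0.3, 0.5, -0.8]
width: 0.0518
```

```bash
python3 - <<'E'
from h import *
go((.4446,.3557,.048),-130.4)
E
```

```text
at [443.9 354.3 125.8] yaw -130.4 -> shift [-1.5  0.4 77.8] turn z -0.0 w 0.0518 t 10.1
```

Call:
arm_command(
  motion=[
    [[0,0,24],[0,0,0],0.3],
    [[0,0,24],[0,0,0],0.3],
    [[0,0,14],[0,0,0],0.3],
    [[0,0,8],[0,0,0],0.3],
    [[0,0,5],[0,0,0],0.3],
    [[0,0,2.5],[0,0,0],0.3],
    [[0,0,0],[0,0,0],0.3],
    [[0,0,0],[0,0,0],0.65],
    [[0,0,0],[0,0,0],0.8],
    [[0,0,0],[0,0,0],1],
    [[0,0,0],[0,0,0],1],
    [[0,0,0],[0,0,0],1],
    [[0,0,-20],[0,0,0],1],
    [[0,0,-38],[0,0,0],1],
    [[0,0,-38],[0,0,0],1],
    [[0,0,-34],[0,0,0],1],
    [[0,0,-34],[0,0,0],1],
  ],
)

```text
t: 11.47
eef_pos: [0.4437, 0.3551, 0.2147]
ee_rot: [3.142, 0.001, -2.276]
force: [0.3, 0.4, 0.4]
width: 0.0871
```

```bash
python3 - <<'E'
from h import *
go((.563,.207,.2),-41.5)
E
```

```text
at [443.7 355.1 214.7] yaw -130.4 -> shift [187.5  31.9  14.7] turn z -88.9 w 0.0871 t 11.5
```

Call:
arm_command(
  motion=[
    [[0,0,0],[0,0,-6.85],1],
    [[0,0,0],[0,0,-6.85],1],
    [[0,0,0],[0,0,-6.85],1],
    [[0,0,0],[0,0,-6.85],1],
    [[0,0,0],[0,0,-6.85],1],
    [[0,0,0],[0,0,-6.85],1],
    [[0,0,0],[0,0,-6.85],1],
    [[0,0,0],[0,0,-6.85],1],
    [[0,0,0],[0,0,-6.85],1],
    [[0,0,0],[0,0,-6.85],1],
    [[0,0,0],[0,0,-6.85],1],
    [[0,0,0],[0,0,-6.85],1],
    [[0,0,0],[0,0,-6.7],1],
    [[32,5.5,2],[0,0,0],1],
    [[32,5.5,2],[0,0,0],1],
    [[32,5.5,2],[0,0,0],1],
    [[32,5.5,2],[0,0,0],1],
    [[32,5.5,2],[0,0,0],1],
    [[27.5,4.5,2],[0,0,0],1],
    [[0,0,0],[0,0,0],1],
  ],
)

```text
t: 13.13
eef_pos: [0.5649, 0.2036, 0.1999]
ee_rot: [3.14, -0.0, -0.727]
force: [-0.5, 0.5, 0.3]
width: 0.0875
```

Call:
arm_command(
  motion=[
    [[0,0,0],[0,0,0],1],
    [[0,0,0],[0,0,0],1],
  ],
)

```text
t: 13.3
eef_pos: [0.5629, 0.2069, 0.2005]
ee_rot: [3.141, 0.0, -0.725]
force: [0.0, -0.4, 0.1]
width: 0.0877
```

```bash
python3 - <<'E'
from h import *
np.set_printoptions(precision=4,suppress=True)
go((.563,.207,.032),-41.5)
s=arm.get_state();im=arm.grab_frame("wrist")[:,:,::-1].copy();cv2.imwrite("pics/w4.png",im)
t=arm.grab_frame("top")[:,:,::-1].copy();cv2.imwrite("pics/t4.png",t)
for c,r in blobs(im,(0,0,205),(180,40,255),300):
    if 200<r[0][0]<320 and r[0][1]<260: print("w",np.array(r[0]),r[1],r[2],onz(ray("wrist",r[0],s),.02))
cv2.imwrite("pics/m4.png",np.hstack([im[:,60:460],cv2.resize(t[100:280,100:340],(400,384))[:,:]]))
E
```

```text
at [562.9 206.9 200.5] yaw -41.5 -> shift [  0.   -0.1 168.5] turn z -0.0 w 0.0877 t 13.3
w [229.3482 152.9875] (47.428253173828125, 92.35617065429688) 33.157920837402344 [0.5957 0.2059 0.02  ]
w [245.579  106.4768] (27.21823501586914, 59.39250946044922) 87.70938873291016 [0.6213 0.1601 0.02  ]
```

View pics/m4.png

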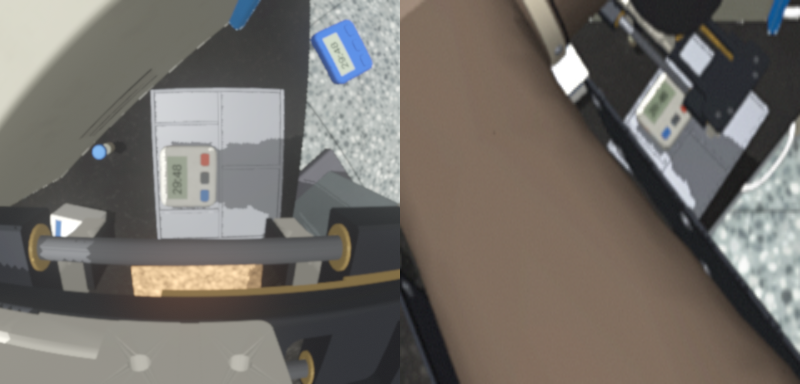

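The timer is centred between the fingers, at wrist (249,176). I'll check its centre and angle there.

```bash
python3 - <<'E'
from h import *
np.set_printoptions(precision=4,suppress=True)
s=arm.get_state()
q=np.array([onz(ray("wrist",p,s),.02)[:2] for p in((221,148),(276,144),(276,203),(222,208))])
print(q.mean(0),[(round(np.linalg.norm(e)*1e3),round(np.degrees(np.arctan2(e[1],e[0])),1)) for e in np.roll(q,-1,0)-q])
t=onz(ray("wrist",(221,176),s),.02);print(tri(ray("wrist",(249,176),s),ray("top",(259.2,150.8))))
go((q[:,0].mean(),q[:,1].mean(),.031))
E
```

```text
[0.5626 0.2082] [(59, np.float64(-127.2)), (66, np.float64(139.8)), (61, np.float64(54.2)), (67, np.float64(-41.6))]
(array([0.5634, 0.2066, 0.0254]), np.float64(0.0007145781745264395))
at [562.6 207.7 200.7] yaw -41.5 -> shift [ -0.3  -0.3 169.7] turn z 0.0 w 0.0878 t 13.4
```

Call:
arm_command(
  motion=[
    [[0,0,36],[0,0,0],1],
    [[0,0,36],[0,0,0],1],
    [[0,0,36],[0,0,0],1],
    [[0,0,28],[0,0,0],1],
    [[0,0,16],[0,0,0],1],
    [[0,0,9],[0,0,0],1],
    [[0,0,5],[0,0,0],1],
    [[0,0,3],[0,0,0],1],
    [[0,0,0],[0,0,0],1],
    [[0,0,0],[0,0,0],1],
  ],
)

```text
t: 14.23
eef_pos: [0.5636, 0.2077, 0.0327]
ee_rot: [-3.14, -0.0, -0.724]
force: [-0.2, -0.4, 0.9]
width: 0.0878
```

Call:
arm_command(
  motion=[
    [[0,0,0],[0,0,0],0.75],
    [[0,0,0],[0,0,0],0.6],
    [[0,0,0],[0,0,0],0.5],
    [[0,0,0],[0,0,0],0.5],
    [[0,0,0],[0,0,0],0.5],
    [[0,0,0],[0,0,0],0.5],
    [[0,0,0],[0,0,0],0.5],
    [[0,0,-6],[0,0,0],0.5],
    [[0,0,-15],[0,0,0],0.5],
    [[0,0,-30],[0,0,0],0.5],
    [[0,0,-35],[0,0,0],0.5],
    [[0,0,-34],[0,0,0],0.5],
    [[0,0,0],[0,0,0],0.5],
  ],
  newtons=20,
)

```text
t: 15.32
eef_pos: [0.5663, 0.2087, 0.1591]
ee_rot: [-3.132, -0.004, -0.723]
force: [2.9, 1.5, -0.6]
width: 0.0615
```

```bash
python3 - <<'E'
from h import *
go((.4993,.462,.040),-41.5)
E
```

```text
at [566.3 208.7 159.1] yaw -41.4 -> shift [-218.  -145.3  119.1] turn z 0.1 w 0.0615 t 15.3
```

Call:
arm_command(
  motion=[
    [[-12,-8,0],[0,0,0],0.5],
    [[-26,-17,0],[0,0,0],0.5],
    [[-32,-21,0],[0,0,0],0.5],
    [[-32,-21,0],[0,0,0],0.5],
    [[-32,-21,0],[0,0,0],0.5],
    [[-32,-21,0],[0,0,0],0.5],
    [[-26,-18,0],[0,0,0],0.5],
    [[-16,-11,0],[0,0,0],0.5],
    [[-8,-6,0],[0,0,0],0.5],
    [[0,0,0],[0,0,0],0.5],
    [[0,0,0],[0,0,0],0.5],
    [[0,0,0],[0,0,0],0.5],
  ],
)

```text
t: 16.32
eef_pos: [0.4968, 0.4568, 0.1512]
ee_rot: [3.14, -0.0, -0.725]
force: [-0.4, 0.4, -0.7]
width: 0.0617
```

```bash
python3 - <<'E'
from h import *
go((.4993,.462,.040),-41.5)
s=arm.get_state();im=arm.grab_frame("wrist")[:,:,::-1].copy();t=arm.grab_frame("scene")[:,:,::-1].copy()
cv2.imwrite("pics/m5.png",np.hstack([im[:,60:460],cv2.resize(t[60:252,160:360],(400,384),interpolation=2)]))
E
```

```text
at [496.8 456.8 151.2] yaw -41.6 -> shift [ -1.6  -5.6 111.2] turn z -0.1 w 0.0617 t 16.3
```

View pics/m5.png

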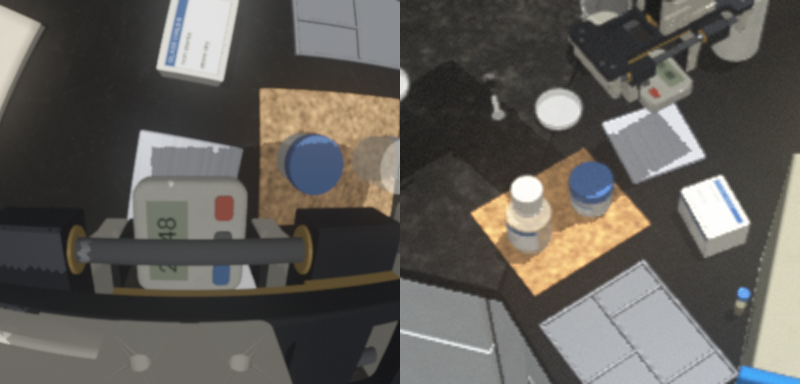

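The timer is held level above the plate, and the bottle and tub both stand upright on the mat.

Call:
arm_command(
  motion=[
    [[-1.5,-5.5,30],[0,0,0],0.5],
    [[0,0,34],[0,0,0],0.5],
    [[0,0,24],[0,0,0],0.5],
    [[0,0,13],[0,0,0],0.5],
    [[0,0,7],[0,0,0],0.5],
    [[0,0,4],[0,0,0],0.5],
    [[0,0,1.5],[0,0,0],0.5],
    [[0,0,0],[0,0,0],0.5],
    [[0,0,0],[0,0,0],0.75],
    [[0,0,0],[0,0,0],0.9],
    [[0,0,0],[0,0,0],1],
    [[0,0,0],[0,0,0],1],
    [[0,0,0],[0,0,0],1],
    [[0,0,-15],[0,0,0],1],
    [[0,0,-30],[0,0,0],1],
    [[0,0,-38],[0,0,0],1],
    [[0,0,-38],[0,0,0],1],
    [[0,0,-38],[0,0,0],1],
  ],
)

```text
t: 17.92
eef_pos: [0.4991, 0.4628, 0.1988]
ee_rot: [3.141, -0.0, -0.724]
force: [0.9, 1.1, 0.5]
width: 0.0876
```

```bash
python3 - <<'E'
from h import *
go((.5955,.358,.2),-53)
E
```

```text
at [499.1 462.8 198.8] yaw -41.5 -> shift [141.8 -13.9  -1.2] turn z 11.5 w 0.0876 t 17.9
```

Call:
arm_command(
  motion=[
    [[0,0,0],[0,0,5.8],1],
    [[0,0,0],[0,0,5.7],1],
    [[28,-3,0],[0,0,0],1],
    [[28,-3,0],[0,0,0],1],
    [[28,-3,0],[0,0,0],1],
    [[28,-3,0],[0,0,0],1],
    [[28,-3,0],[0,0,0],1],
    [[0,0,0],[0,0,0],1],
    [[0,0,0],[0,0,0],1],
    [[0,0,0],[0,0,0],1],
  ],
)

```text
t: 18.75
eef_pos: [0.5953, 0.3603, 0.197]
ee_rot: [3.141, 0.0, -0.926]
force: [-0.0, 1.3, 0.4]
width: 0.0882
```

```bash
python3 - <<'E'
from h import *
go((.5955,.358,.035),-53)
im=arm.grab_frame("wrist")[:,:,::-1].copy();t=arm.grab_frame("top")[:,:,::-1].copy()
cv2.imwrite("pics/m6.png",np.hstack([im[:,60:460],cv2.resize(t[100:292,90:290],(400,384),interpolation=2)]))
E
```

```text
at [595.3 360.3 197. ] yaw -53.0 -> shift [  1.9   1.3 162. ] turn z -0.0 w 0.0882 t 18.8
```

View pics/m6.png

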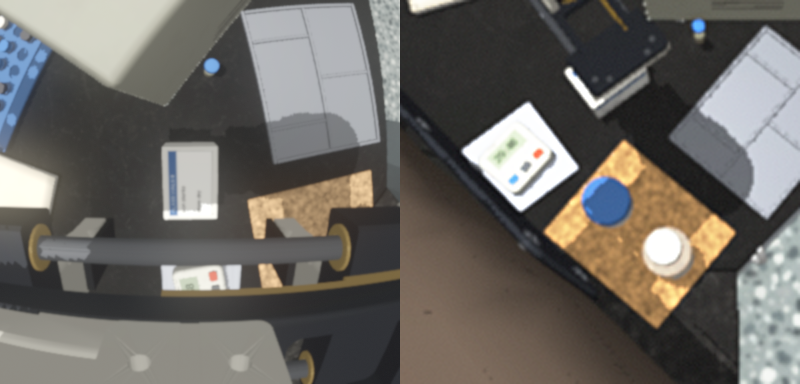

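The timer lies face up in the middle of the plate, and the mat items are fine. The carton is square to the jaws, with its top face around wrist (250,174).

```bash
python3 - <<'E'
from h import *
np.set_printoptions(precision=4,suppress=True)
s=arm.get_state()
q=np.array([onz(ray("wrist",p,s),.045)[:2] for p in((222,143),(277,143),(277,205),(222,205))])
print(q.mean(0),[(round(np.linalg.norm(e)*1e3),round(np.degrees(np.arctan2(e[1],e[0])),1)) for e in np.roll(q,-1,0)-q])
t=cv2.imread("pics/m6.png")[:,400:]
for c,r in blobs(t,(0,0,225),(180,40,255),400):
    p=np.array(r[0])/[2,2]+[90,100];print(p,np.array(r[1]),onz(ray("top",p),.008),onz(ray("top",p),.027))
E
```

```text
[0.5989 0.3546] [(53, np.float64(-142.9)), (63, np.float64(128.3)), (56, np.float64(37.1)), (63, np.float64(-54.0))]
[223.   225.25] [45. 44.] [0.3934 0.2896 0.008 ] [0.3917 0.2883 0.027 ]
[149.91 179.38] [83.4 82.4] [0.5005 0.4597 0.008 ] [0.4966 0.4548 0.027 ]
```

Call:
arm_command(
  motion=[
    [[1.5,1,34],[0,0,0],1],
    [[0,0,36],[0,0,0],1],
    [[0,0,36],[0,0,0],1],
    [[0,0,26],[0,0,0],1],
    [[0,0,16],[0,0,0],1],
    [[0,0,9],[0,0,0],1],
    [[0,0,4],[0,0,0],1],
    [[0,0,0],[0,0,0],1],
    [[0,0,0],[0,0,0],0.7],
    [[0,0,0],[0,0,0],0.55],
    [[0,0,0],[0,0,0],0.4],
    [[0,0,0],[0,0,0],0.4],
    [[0,0,0],[0,0,0],0.4],
    [[0,0,0],[0,0,0],0.4],
    [[0,0,-8],[0,0,0],0.4],
    [[0,0,-25],[0,0,0],0.4],
    [[0,0,-27],[0,0,0],0.4],
    [[0,0,0],[0,0,0],0.4],
    [[0,0,0],[0,0,0],0.4],
  ],
  newtons=15,
)

```text
t: 20.43
eef_pos: [0.5965, 0.3594, 0.0986]
ee_rot: [-3.138, 0.001, -0.925]
force: [-0.1, 0.4, -1.2]
width: 0.0552
```

```bash
python3 - <<'E'
from h import *
c=np.array([.5478,.1752]);a=np.radians(49.7);u=np.array([np.cos(a),np.sin(a)]);v=np.array([-u[1],u[0]])
p=c+.034*u+.002*v;print(p)
go((*p,.039),-37)
E
```

```text
[0.56826552 0.2024243 ]
at [596.5 359.4  98.6] yaw -53.0 -> shift [ 71.9 142.3  59.6] turn z -16.0 w 0.0552 t 20.4
```

Call:
arm_command(
  motion=[
    [[-4,22,0],[0,0,0],0.4],
    [[-5,23,0],[0,0,0],0.4],
    [[-4,22,0],[0,0,0],0.4],
    [[0,0,0],[0,0,-5.4],0.4],
    [[0,0,0],[0,0,-5.3],0.4],
    [[0,0,0],[0,0,-5.3],0.4],
    [[14,11,0],[0,0,0],0.4],
    [[24,19,0],[0,0,0],0.4],
    [[26,20,0],[0,0,0],0.4],
    [[22,18,0],[0,0,0],0.4],
    [[12,10,0],[0,0,0],0.4],
    [[5,4,0],[0,0,0],0.4],
    [[0,0,0],[0,0,0],0.4],
    [[0,0,0],[0,0,0],0.4],
    [[0,0,0],[0,0,0],0.4],
  ],
)

```text
t: 21.68
eef_pos: [0.5671, 0.2019, 0.0959]
ee_rot: [-3.141, 0.0, -0.646]
force: [-0.3, 0.8, -1.0]
width: 0.0549
```

```bash
python3 - <<'E'
from h import *
go((.5683,.2024,.039),-37)
im=arm.grab_frame("wrist")[:,:,::-1].copy();t=arm.grab_frame("scene")[:,:,::-1].copy()
cv2.imwrite("pics/m7.png",np.hstack([im[:,60:460],cv2.resize(t[120:312,190:390],(400,384),interpolation=2)]))
E
```

```text
at [567.1 201.9  95.9] yaw -37.0 -> shift [ 0.7 -1.1 56.9] turn z 0.0 w 0.0549 t 21.7
```

View pics/m7.png

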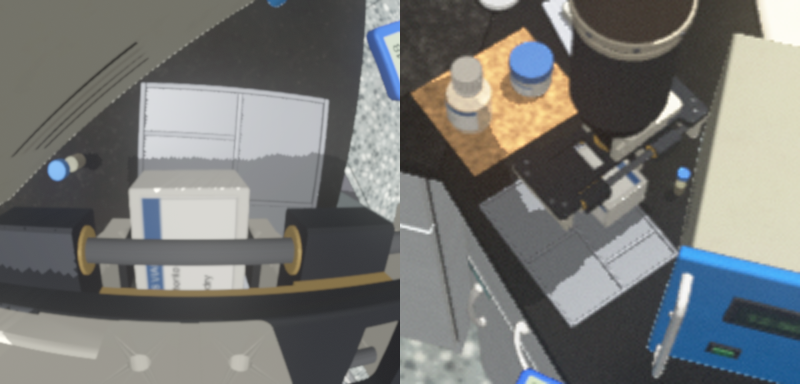

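Carton is held upright over the back bay. I'll check the bay against the rim corners seen here: back-right rim (203,84), front-right (388,98), side rib row about 135.

```bash
python3 - <<'E'
from h import *
np.set_printoptions(precision=4,suppress=True)
s=arm.get_state();c=np.array([.5478,.1752]);a=np.radians(49.7);M=np.array([[np.cos(a),np.sin(a)],[-np.sin(a),np.cos(a)]])
for nm,p in(("backR(75,-90)",(203,84)),("frontR(-75,-90)",(388,98)),("midrib(1,-90)",(299,92)),("rib-y51 back",(205,133)),("rib y-51 mid",(298,138))):
    w=onz(ray("wrist",p,s),.006)[:2];print(nm,w,(M@(w-c)*1e3).round(1))
E
```

```text
backR(75,-90) [0.6597 0.1758] [ 72.8 -85. ]
frontR(-75,-90) [0.5675 0.0625] [-73.2 -87.9]
midrib(1,-90) [0.6117 0.1218] [  0.6 -83.3]
rib-y51 back [0.6291 0.1973] [ 69.5 -47.7]
rib y-51 mid [0.5837 0.1431] [ -1.3 -48.2]
```

Call:
arm_command(
  motion=[
    [[0.5,-2.5,16],[0,0,0],0.4],
    [[0,0,16],[0,0,0],0.4],
    [[0,0,10],[0,0,0],0.4],
    [[0,0,6],[0,0,0],0.4],
    [[0,0,4],[0,0,0],0.4],
    [[0,0,3],[0,0,0],0.4],
    [[0,0,2],[0,0,0],0.4],
    [[0,0,0],[0,0,0],0.4],
  ],
)

```text
t: 22.45
eef_pos: [0.5691, 0.2029, 0.0391]
ee_rot: [-3.141, -0.0, -0.646]
force: [0.7, -0.5, -1.8]
width: 0.0548
```

Call:
arm_command(
  motion=[
    [[0,0,1],[0,0,0],0.4],
    [[0,0,0.5],[0,0,0],0.4],
    [[0,0,0],[0,0,0],0.4],
    [[0,0,0],[0,0,0],0.4],
  ],
)

```text
t: 22.78
eef_pos: [0.5694, 0.203, 0.0386]
ee_rot: [-3.14, -0.001, -0.646]
force: [-2.2, -0.4, 6.1]
width: 0.0551
```

Contact (Fz rose to +6 N), so it is resting. I'll release and lift.

Call:
arm_command(
  motion=[
    [[0,0,-0.5],[0,0,0],0.4],
    [[0,0,0],[0,0,0],0.7],
    [[0,0,0],[0,0,0],0.85],
    [[0,0,0],[0,0,0],1],
    [[0,0,0],[0,0,0],1],
    [[0,0,0],[0,0,0],1],
    [[0,0,-15],[0,0,0],1],
    [[0,0,-30],[0,0,0],1],
    [[0,0,-38],[0,0,0],1],
    [[0,0,-38],[0,0,0],1],
    [[0,0,-30],[0,0,0],1],
    [[0,0,0],[0,0,0],1],
    [[0,0,0],[0,0,0],1],
    [[0,0,0],[0,0,0],1],
  ],
)

```text
t: 23.95
eef_pos: [0.5686, 0.2027, 0.1888]
ee_rot: [3.142, 0.0, -0.646]
force: [-0.7, 0.3, -0.5]
width: 0.0877
```

```bash
python3 - <<'E'
from h import *
go((.444,.355,.2),-130.4)
im=arm.grab_frame("wrist")[:,:,::-1].copy();t=arm.grab_frame("scene")[:,:,::-1].copy()
cv2.imwrite("pics/m8.png",np.hstack([im[:,60:460],cv2.resize(t[90:282,190:390],(400,384),interpolation=2)]))
E
```

```text
at [568.6 202.7 188.8] yaw -37.0 -> shift [-35.2 193.6 -11.2] turn z 93.4 w 0.0877 t 23.9
```

View pics/m8.png

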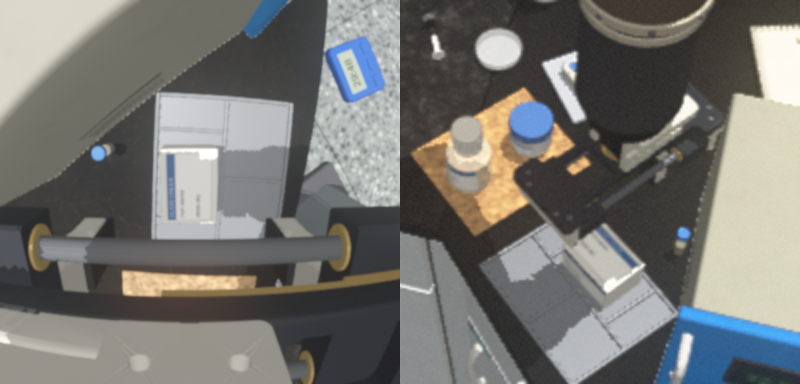

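The carton stands flat in the back bay behind the middle rib, and the tub and bottle are still on the mat. Next is the tub.

Call:
arm_command(
  motion=[
    [[-32,-8,-2],[0,0,0],1],
    [[-32,-8,-2],[0,0,0],1],
    [[-32,-8,-2],[0,0,0],1],
    [[-32,-8,-2],[0,0,0],1],
    [[-32,-8,-2],[0,0,0],1],
    [[-31,-7,-1],[0,0,0],1],
    [[0,0,0],[0,0,7.15],1],
    [[0,0,0],[0,0,7.15],1],
    [[0,0,0],[0,0,7.15],1],
    [[0,0,0],[0,0,7.15],1],
    [[0,0,0],[0,0,7.15],1],
    [[0,0,0],[0,0,7.15],1],
    [[0,0,0],[0,0,7.15],1],
    [[0,0,0],[0,0,7.15],1],
    [[0,0,0],[0,0,7.15],1],
    [[0,0,0],[0,0,7.15],1],
    [[0,0,0],[0,0,7.15],1],
    [[0,0,0],[0,0,7.15],1],
    [[0,0,0],[0,0,7.15],1],
    [[0,0,0],[0,0,0],1],
  ],
)

```text
t: 25.72
eef_pos: [0.4445, 0.3548, 0.1986]
ee_rot: [-3.141, -0.003, -2.274]
force: [-0.1, 0.2, 0.4]
width: 0.0877
```

Call:
arm_command(
  motion=[
    [[0,0,0],[0,0,0],1],
    [[0,0,0],[0,0,0],1],
  ],
)

```text
t: 25.88
eef_pos: [0.4447, 0.3551, 0.1993]
ee_rot: [-3.141, -0.001, -2.264]
force: [0.5, -0.2, 0.9]
width: 0.0875
```

```bash
python3 - <<'E'
from h import *
np.set_printoptions(precision=4,suppress=True)
go((.4437,.3551,.0485),-130.4)
s=arm.get_state();im=arm.grab_frame("wrist")[:,:,::-1].copy();cv2.imwrite("pics/w9.png",im)
for c,r in blobs(im,(100,120,80),(120,255,255),300):print(np.array(r[0]),r[1],onz(ray("wrist",r[0],s),.052))
E
```

```text
at [444.7 355.1 199.3] yaw -129.7 -> shift [  0.6   0.7 150.8] turn z 0.7 w 0.0875 t 25.9
[17.  25.5] (51.0, 34.0) [0.532  0.0255 0.052 ]
```

Call:
arm_command(
  motion=[
    [[0.5,0.5,34],[0,0,0.7],1],
    [[0,0,34],[0,0,0],1],
    [[0,0,30],[0,0,0],1],
    [[0,0,24],[0,0,0],1],
    [[0,0,16],[0,0,0],1],
    [[0,0,9],[0,0,0],1],
    [[0,0,4],[0,0,0],1],
    [[0,0,0],[0,0,0],1],
    [[0,0,0],[0,0,0],0.55],
    [[0,0,0],[0,0,0],0.4],
    [[0,0,0],[0,0,0],0.3],
    [[0,0,0],[0,0,0],0.3],
    [[0,0,0],[0,0,0],0.3],
    [[0,0,0],[0,0,0],0.3],
    [[0,0,-15],[0,0,0],0.3],
    [[0,0,-40],[0,0,0],0.3],
    [[0,0,-25],[0,0,0],0.3],
    [[0,0,0],[0,0,0],0.3],
    [[0,0,0],[0,0,0],0.3],
  ],
)

```text
t: 27.52
eef_pos: [0.4446, 0.3561, 0.1309]
ee_rot: [3.141, 0.004, -2.28]
force: [-1.4, 0.0, -1.7]
width: 0.0524
```

```bash
python3 - <<'E'
from h import *
go((.5557,.1180,.0465),-130.4)
E
```

```text
at [444.6 356.1 130.9] yaw -130.7 -> shift [ 109.3 -238.9   84.4] turn z -0.3 w 0.0524 t 27.5
```

Call:
arm_command(
  motion=[
    [[6,-13,0],[0,0,0],0.3],
    [[12,-26,0],[0,0,0],0.3],
    [[15,-33,0],[0,0,0],0.3],
    [[15,-33,0],[0,0,0],0.3],
    [[15,-33,0],[0,0,0],0.3],
    [[15,-33,0],[0,0,0],0.3],
    [[15,-33,0],[0,0,0],0.3],
    [[11,-23,0],[0,0,0],0.3],
    [[5,-12,0],[0,0,0],0.3],
    [[0,0,0],[0,0,0],0.3],
    [[0,0,0],[0,0,0],0.3],
    [[0,0,0],[0,0,0],0.3],
  ],
)

```text
t: 28.52
eef_pos: [0.5539, 0.117, 0.1284]
ee_rot: [3.141, -0.001, -2.28]
force: [-0.7, 0.7, -1.1]
width: 0.0522
```

```bash
python3 - <<'E'
from h import *
go((.5557,.1180,.0465),-130.4)
E
```

```text
at [553.9 117.  128.4] yaw -130.7 -> shift [-1.9 -0.8 81.9] turn z -0.3 w 0.0522 t 28.5
```

Call:
arm_command(
  motion=[
    [[-2,-1,26],[0,0,0],0.3],
    [[0,0,24],[0,0,0],0.3],
    [[0,0,14],[0,0,0],0.3],
    [[0,0,8],[0,0,0],0.3],
    [[0,0,5],[0,0,0],0.3],
    [[0,0,3],[0,0,0],0.3],
    [[0,0,1],[0,0,0],0.3],
    [[0,0,0],[0,0,0],0.3],
    [[0,0,0],[0,0,0],0.3],
  ],
)

```text
t: 29.27
eef_pos: [0.5569, 0.118, 0.0489]
ee_rot: [-3.141, 0.001, -2.28]
force: [-0.6, 0.3, -0.0]
width: 0.0523
```

Call:
arm_command(
  motion=[
    [[0,0,1],[0,0,0],0.3],
    [[0,0,0],[0,0,0],0.3],
    [[0,0,0],[0,0,0],0.3],
  ],
)

```text
t: 29.52
eef_pos: [0.5567, 0.1178, 0.0475]
ee_rot: [-3.141, 0.001, -2.281]
force: [-0.2, 0.3, 0.5]
width: 0.052
```

Nearly touching. I'll go one more millimetre, release and lift.

Call:
arm_command(
  motion=[
    [[0,0,0.8],[0,0,0],0.3],
    [[0,0,0],[0,0,0],0.3],
    [[0,0,0],[0,0,0],0.65],
    [[0,0,0],[0,0,0],0.8],
    [[0,0,0],[0,0,0],1],
    [[0,0,0],[0,0,0],1],
    [[0,0,0],[0,0,0],1],
    [[0,0,-20],[0,0,0],1],
    [[0,0,-38],[0,0,0],1],
    [[0,0,-38],[0,0,0],1],
    [[0,0,-38],[0,0,0],1],
    [[0,0,-20],[0,0,0],1],
    [[0,0,0],[0,0,0],1],
    [[0,0,0],[0,0,0],1],
  ],
)

```text
t: 30.68
eef_pos: [0.557, 0.118, 0.2018]
ee_rot: [-3.141, 0.003, -2.281]
force: [-0.6, 0.3, -1.2]
width: 0.0876
```

```bash
python3 - <<'E'
from h import *
go((.388,.2879,.2),-130.4)
E
```

```text
at [557.  118.  201.8] yaw -130.7 -> shift [-19.8 238.8   1.8] turn z -0.3 w 0.0876 t 30.7
```

Call:
arm_command(
  motion=[
    [[-3,34,0],[0,0,0],1],
    [[-3,34,0],[0,0,0],1],
    [[-3,34,0],[0,0,0],1],
    [[-3,34,0],[0,0,0],1],
    [[-3,34,0],[0,0,0],1],
    [[-3,34,0],[0,0,0],1],
    [[-2,35,0],[0,0,0],1],
    [[0,0,0],[0,0,0],1],
    [[0,0,0],[0,0,0],1],
    [[0,0,0],[0,0,0],1],
  ],
)

```text
t: 31.52
eef_pos: [0.3878, 0.2883, 0.1993]
ee_rot: [-3.141, -0.002, -2.279]
force: [0.7, 0.2, -0.0]
width: 0.0877
```

```bash
python3 - <<'E'
from h import *
go((.388,.2879,.070),-130.4)
im=arm.grab_frame("wrist")[:,:,::-1].copy();t=arm.grab_frame("top")[:,:,::-1].copy()
cv2.imwrite("pics/m10.png",np.hstack([im[:,60:460],cv2.resize(t[90:282,130:330],(400,384),interpolation=2)]))
E
```

```text
at [387.8 288.3 199.3] yaw -130.6 -> shift [  0.2  -0.4 129.3] turn z -0.2 w 0.0877 t 31.5
```

View pics/m10.png

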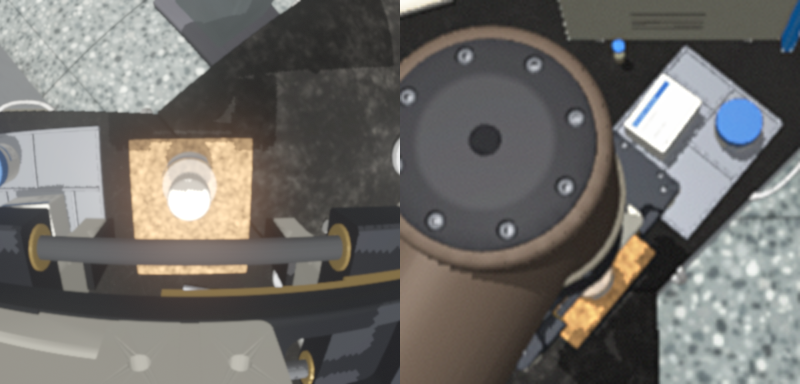

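The bottle is centred between the fingers at wrist (250,190). The tub is back in the right front bay and the carton is in the back bay.

Call:
arm_command(
  motion=[
    [[0,0,30],[0,0,0],1],
    [[0,0,32],[0,0,0],1],
    [[0,0,28],[0,0,0],1],
    [[0,0,20],[0,0,0],1],
    [[0,0,12],[0,0,0],1],
    [[0,0,7],[0,0,0],1],
    [[0,0,0],[0,0,0],1],
    [[0,0,0],[0,0,0],0.55],
    [[0,0,0],[0,0,0],0.4],
    [[0,0,0],[0,0,0],0.3],
    [[0,0,0],[0,0,0],0.3],
    [[0,0,0],[0,0,0],0.3],
    [[0,0,0],[0,0,0],0.3],
    [[0,0,0],[0,0,0],0.3],
    [[0,0,-12],[0,0,0],0.3],
    [[0,0,-25],[0,0,0],0.3],
    [[0,0,-23],[0,0,0],0.3],
    [[0,0,0],[0,0,0],0.3],
    [[0,0,0],[0,0,0],0.3],
  ],
)

```text
t: 33.2
eef_pos: [0.3884, 0.2893, 0.1323]
ee_rot: [3.141, 0.003, -2.28]
force: [-0.3, 0.5, -0.6]
width: 0.0542
```

```bash
python3 - <<'E'
from h import *
go((.4908,.1728,.068),-130.4)
E
```

```text
at [388.4 289.3 132.3] yaw -130.7 -> shift [  22.4 -153.4   64.3] turn z -0.3 w 0.0542 t 33.2
```

Call:
arm_command(
  motion=[
    [[2,-13,0],[0,0,0],0.3],
    [[3,-23,0],[0,0,0],0.3],
    [[4,-28,0],[0,0,0],0.3],
    [[4,-28,0],[0,0,0],0.3],
    [[4,-28,0],[0,0,0],0.3],
    [[3,-21,0],[0,0,0],0.3],
    [[2,-12,0],[0,0,0],0.3],
    [[0,0,0],[0,0,0],0.3],
    [[0,0,0],[0,0,0],0.3],
    [[0,0,0],[0,0,0],0.3],
  ],
)

```text
t: 34.03
eef_pos: [0.4892, 0.1721, 0.1304]
ee_rot: [3.141, -0.001, -2.281]
force: [-0.6, 0.4, -0.9]
width: 0.0539
```

```bash
python3 - <<'E'
from h import *
go((.4908,.1728,.068),-130.4)
E
```

```text
at [489.2 172.1 130.4] yaw -130.7 -> shift [-1.5 -0.8 62.4] turn z -0.3 w 0.0539 t 34.0
```

Call:
arm_command(
  motion=[
    [[-1.5,-1,18],[0,0,0],0.3],
    [[0,0,18],[0,0,0],0.3],
    [[0,0,11],[0,0,0],0.3],
    [[0,0,7],[0,0,0],0.3],
    [[0,0,4],[0,0,0],0.3],
    [[0,0,2.5],[0,0,0],0.3],
    [[0,0,1],[0,0,0],0.3],
    [[0,0,0],[0,0,0],0.3],
    [[0,0,0],[0,0,0],0.3],
  ],
)

```text
t: 34.78
eef_pos: [0.4919, 0.173, 0.0703]
ee_rot: [-3.141, 0.001, -2.28]
force: [-1.0, 1.1, -1.7]
width: 0.0539
```

Call:
arm_command(
  motion=[
    [[0,0,1],[0,0,0],0.3],
    [[0,0,0.5],[0,0,0],0.3],
    [[0,0,0],[0,0,0],0.3],
    [[0,0,0],[0,0,0],0.3],
  ],
)

```text
t: 35.12
eef_pos: [0.4923, 0.1732, 0.0697]
ee_rot: [-3.141, 0.002, -2.28]
force: [-2.6, 0.3, 9.4]
width: 0.054
```

Contact. I'll back off slightly and release to a partial opening, since the tub is next to it.

Call:
arm_command(
  motion=[
    [[0,0,-0.7],[0,0,0],0.3],
    [[0,0,0],[0,0,0],0.68],
    [[0,0,0],[0,0,0],0.78],
    [[0,0,0],[0,0,0],0.78],
    [[0,0,0],[0,0,0],0.78],
    [[0,0,0],[0,0,0],0.78],
    [[0,0,-15],[0,0,0],0.78],
    [[0,0,-30],[0,0,0],0.78],
    [[0,0,-38],[0,0,0],0.8],
    [[0,0,-38],[0,0,0],0.8],
    [[-25,30,-20],[0,0,0],0.8],
    [[-25,30,0],[0,0,0],0.8],
    [[-25,30,0],[0,0,0],0.8],
    [[-25,30,0],[0,0,0],0.8],
    [[-25,30,0],[0,0,0],0.8],
    [[-25,30,0],[0,0,0],0.8],
    [[-20,30,0],[0,0,0],0.8],
    [[0,0,0],[0,0,0],0.8],
    [[0,0,0],[0,0,0],0.8],
  ],
)

```text
t: 36.7
eef_pos: [0.4425, 0.4381, 0.208]
ee_rot: [-3.141, -0.001, -2.278]
force: [-0.5, -1.2, 0.7]
width: 0.07
```

```bash
python3 - <<'E'
from h import *
np.set_printoptions(precision=4,suppress=True)
go((.5,.3,.2))
F={}
for n in("scene","top"):
    F[n]=arm.grab_frame(n)[:,:,::-1].copy();cv2.imwrite(f"pics/{n}11.png",F[n])
    for c,r in blobs(F[n],(100,120,80),(120,255,255)):print(n,"blue",np.array(r[0]),r[1])
    for c,r in blobs(F[n],(0,0,190),(180,40,255),150):print(n,"white",np.array(r[0]),r[1]) if r[1][0]<60 else 0
cv2.imwrite("pics/m11.png",np.hstack([cv2.resize(F["top"][90:282,100:300+30][:, :230],(400,334),interpolation=2),cv2.resize(F["scene"][100:292,190:390],(400,334),interpolation=2)]))
E
```

```text
at [442.5 438.1 208. ] yaw -130.5 -> shift [  67.7 -133.4    8. ] turn z 0.0 w 0.07 t 36.7
scene blue [260.6 322.8] (33.09380340576172, 31.304948806762695)
scene blue [401.0424 287.8181] (168.10464477539062, 56.88874053955078)
scene blue [278.  250.5] (21.0, 22.0)
scene white [238.9 367.8] (17.44133186340332, 20.571826934814453)
scene white [262.7902 316.7354] (22.8358154296875, 10.088838577270508)
scene white [309.6154 250.423 ] (13.590154647827148, 29.399110794067383)
scene white [255.8448 216.6379] (23.583309173583984, 26.554433822631836)
scene white [291.3961 217.0958] (35.38361358642578, 23.513710021972656)
scene white [ 60.2378 259.3597] (56.5777587890625, 163.76583862304688)
scene white [ 19.9118 188.353 ] (32.01470184326172, 14.309600830078125)
scene white [286.3755 129.6516] (32.69189453125, 41.436641693115234)
scene white [239. 114.] (16.0, 20.0)
scene white [152.5 102.5] (15.652474403381348, 21.0190372467041)
top blue [299. 151.] (22.0, 22.0)
top blue [361.026  154.5809] (27.59838104248047, 28.662782669067383)
top blue [174.3279  39.1066] (35.399478912353516, 59.30091857910156)
top blue [340.3541  58.2258] (23.856252670288086, 117.72843933105469)
top white [362.5 359.5] (47.0, 159.0)
top white [143.5 342.5] (27.0, 25.0)
top white [140. 236.] (24.0, 24.0)
top white [155.399  188.9943] (19.3261661529541, 44.22220230102539)
top white [242.1065 173.1721] (29.064373016357422, 13.699946403503418)
top white [278.5929 178.8938] (29.1623477935791, 51.927791595458984)
top white [261.02 145.64] (24.800003051757812, 33.79999923706055)
top white [279.4253 129.4115] (26.325000762939453, 10.66714859008789)
```

View pics/m11.png

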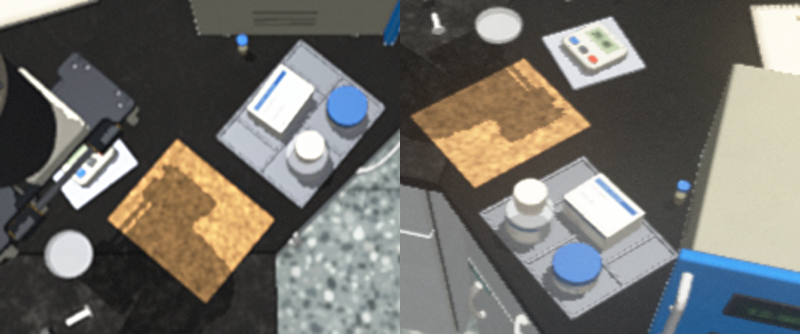

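The final view shows the bottle and tub in their front bays, the carton upright in the back bay, and the timer face up mid-plate. The lid pixels are unchanged from the start. One last numeric check, then I'll hand in.

```bash
python3 - <<'E'
from h import *
np.set_printoptions(precision=4,suppress=True)
c=np.array([.5478,.1765]);a=np.radians(49.7);M=np.array([[np.cos(a),np.sin(a)],[-np.sin(a),np.cos(a)]])
p,e=tri(ray("top",(261,145.6)),ray("scene",(291.4,217.1)));print("carton top",p,e,(M@(p[:2]-c)*1e3).round(1))
im=cv2.imread("pics/scene11.png")
for n,o in(("scene0",0),("scene11",0)):
    m=cv2.imread(f"pics/{n}.png")[195:245,238:270]
    for k,r in blobs(m,(0,0,205),(180,30,255),30):print(n,np.array(r[0])+[238,195],r[1])
for k,r in blobs(im[100:160,255:320],(20,25,90),(60,140,200),15):print("display",onz(ray("scene",np.array(r[0])+[255,100]),.027))
print(arm.get_state()["force"],arm.get_state()["t"])
print(arm.job_done())
E
```

```text
carton top [0.5679 0.2022 0.0496] 0.0016908631313268109 [32.6  1.3]
scene0 [254. 210.] (14.0, 16.0)
scene11 [264.067  219.9742] (4.975196361541748, 10.864204406738281)
scene11 [255.  209.5] (14.849241256713867, 14.849242210388184)
display [0.5049 0.4726 0.027 ]
[ 0.3853 -0.2506 -0.4142] 36.8
the job is handed in; nothing more can be done
None
```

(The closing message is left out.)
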